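# Load the graded sample holders for hardness testing

### The job

Get the four plain solid round steel pieces that stand on the bare bench top ready for hardness testing: put each into the round black-and-aluminium holder of its rank in size, the narrowest piece in the smallest holder and so on up to the widest piece in the largest, standing upright and flat on the holder's floor inside the rim. The bronze bushing and the ball bearing standing among them have holes and are not samples: leave them where they are.

Things in the scene. Friction and masses are not known exactly. Their poses are not given: they have to be found in the camera images.
- pin_sample: the narrowest solid steel piece: plain grey turned cylinder, diameter 18, height 30 mm, standing on end. Origin: centre of its underside; z up along its axis.
- tall_sample: the second narrowest and tallest solid steel piece: plain grey turned cylinder, diameter 25, height 40 mm, standing on end. Origin: centre of its underside; z up along its axis.
- low_sample: the third narrowest solid steel piece: plain grey turned cylinder, diameter 35, height 18 mm. Origin: centre of its underside; z up along its axis.
- round_block: the widest solid steel piece: flat round grey block, diameter 50, height 16 mm, no hole. Origin: centre of its underside; z up along its axis.
- bushing: bronze-coloured bushing with a bore, outer diameter 36, height 30 mm; not to be moved. Origin: centre of its underside; z up along its axis.
- bearing: steel ball bearing with a bore and a dark ring, outer diameter 52, height 15 mm; not to be moved. Origin: centre of its underside; z up along its axis.
- holder_1: the smallest of the four round sample holders, fixed to the bench: a shallow dish with aluminium wall, black floor and black foot, inner diameter 34 mm, wall 4 mm thick and a thin round foot of diameter 54 mm; rim 8 mm and inner floor 3 mm above the bench. Open side up; takes the narrowest piece. Origin: centre of its underside; z up along its axis.
- holder_2: the second smallest of the four round sample holders, fixed to the bench: a shallow dish with aluminium wall, black floor and black foot, inner diameter 44 mm, wall 4 mm thick and a thin round foot of diameter 64 mm; rim 8 mm and inner floor 3 mm above the bench. Open side up; takes the second narrowest piece. Origin: centre of its underside; z up along its axis.
- holder_3: the second largest of the four round sample holders, fixed to the bench: a shallow dish with aluminium wall, black floor and black foot, inner diameter 56 mm, wall 4 mm thick and a thin round foot of diameter 76 mm; rim 8 mm and inner floor 3 mm above the bench. Open side up; takes the third narrowest piece. Origin: centre of its underside; z up along its axis.
- holder_4: the largest of the four round sample holders, fixed to the bench: a shallow dish with aluminium wall, black floor and black foot, inner diameter 74 mm, wall 4 mm thick and a thin round foot of diameter 94 mm; rim 8 mm and inner floor 3 mm above the bench. Open side up; takes the widest piece. Origin: centre of its underside; z up along its axis.

How it is judged:
By the outcome, as a careful person would: the job done as asked, in the order asked, and still so for the second after the job is handed in, with the robot touching nothing.
It also fails if it takes over 99 s, if anything falls off the work surface, if the arm or the gripper's body presses on something with over 40 N, if the wrist force passes 120 N, or if a joint passes its speed limit or range.

### The arm

A 7-joint arm with a two-finger parallel gripper is mounted at the origin on a cart in front of the work surface, level with it; the furniture and walls round the work are solid. World frame = base frame: x ahead of the robot, y to its left, z up, the work surface at z = 0. Lengths are in mm, angles in rad, forces in N, time in s.
With the tool pointing down it reaches from about 400 to 875 mm from the base axis. Payload 19.3 kg.
Tool frame: the origin (TCP) lies at the very end of the fingers, on their centre line; the grasp point (between the pads) lies 19 mm behind it (grip_point_offset is the z of the grasp point in the tool frame, in mm); z points along the fingers, x is the direction in which the jaws open and shut, and the axes are right-handed (so a half turn about z gives the same grasp; the last joint's range is limited). The gripper opens to 85 mm and grips with 20 to 120 N. Pads are 22 mm wide; open, the fingers measure 114 mm over their backs; the gripper's body (76 mm by 85 mm) begins 54 mm behind the grasp point. The pads swing forward as they close: fully open they stand 13 mm farther back than shut.
Start: joints at [1.16, 0.521, -0.036, 1.599, 0.021, 1.021, -0.113], TCP at [208.873, -589.056, 231.291] pointing down, gripper open.
Joint ranges: [-2.91, 2.91], [-0.3, 2.13], [-1.5, 1.42], [0.17, 2.43], [-1.26, 4.41], [0.16, 1.93], [-2.52, 2.52]. Speed limits (rad/s): [1.89, 1.89, 2.39, 2.39, 3.01, 3.01, 3.01].

### API

Orientations are given as a 3x3 rotation matrix whose columns are the frame's x, y, z axes.
In Python, from workcell import movep, movel, goto_joints, open_gripper, clamp, wait, inverse_kinematics, read_state, camera, PlanningError, finish_job, grip_point_offset gives the robot as it stands. Calls block until the motion is done:
- movep(position, orientation): joint-space move of the TCP to a pose.
- movel(position, frame=None, max_speed=150, guard=None): straight line of the TCP; frame=None keeps the orientation; max_speed is the mean speed in mm/s. With guard (N) it stops when the force on the tool has changed by that much, and returns True; else False.
- goto_joints(angles): joint-space move.
- open_gripper() and clamp(): open the fingers fully, or close them until they stop; the grip force is fixed at half the most.
- wait(seconds).
- inverse_kinematics(position, orientation): joint angles nearest the present ones, or None.
- read_state(): the state.
- camera(name): name is "scene" or "top"; returns a dict with "image" (480x640x3 uint8, blue, green, red), "range_z" (480x640 float32, mm along the optical axis (not along the pixel's ray), 0 where there is no reading), "fx", "fy", "cx", "cy" (pixels), "dist_coeffs" ([k1, k2, p1, p2, k3] as OpenCV has them; the pictures are not rectified), "cam_to_world" (4x4, takes a point from camera to world coordinates). Camera axes: x right, y up, looking along -z (the intrinsics and any distortion apply to the point x, -y, -z); pixel columns grow to the right and rows downward; lengths in mm; the calibration is good to about 2 mm. A picture is of the moment at which its call begins.
A pose or a line that the arm cannot do raises PlanningError and nothing moves.
- finish_job(): hands the job in, once; it reports no verdict.
The state is a dict: "time": time; "qpos": joint angles; "qvel": joint speeds; "joint_efforts": joint torques, N m; "eef_pos": TCP position; "tool_rot": TCP orientation; "ft_force": force on the tool from outside, world axes, zero at the start; "torque": the same for the moment, N m; "finger_gap": finger opening in mm.
Only numpy, scipy, OpenCV 4.12 (cv2) and the standard library are available. Lean on these libraries where they do the work, as an engineer would, in place of code of your own. Each camera call takes 0.05 s, during which the arm holds its last target.

## Working session

There is one attempt and no reset: what is moved stays moved. The work goes in short steps, each a Python script; the robot and the scene stay as the last script left them, time stands still between calls to the robot, and variables do not carry over. Pictures are saved under pics/ and viewed, and the job is handed in when it is done.

```bash
ls; mkdir -p pics
python3 - <<'E'
from workcell import *
import cv2,numpy as np
for n in("scene","top"):
    c=camera(n);cv2.imwrite(f"pics/{n}0.png",c["image"]);np.savez(f"pics/{n}0.npz",**c)
    print(n,c["fx"],c["fy"],c["cx"],c["cy"],c["dist_coeffs"],np.round(c["cam_to_world"],3).tolist(),c["range_z"].min(),c["range_z"].max())
s=read_state();print(s,grip_point_offset)
E
```

```text
pics
scene 568.9059962274362 568.9059962274362 323.02079677671134 238.1184416172336 [-0.02902681  0.          0.          0.          0.        ] [[0.661, 0.326, -0.676, -223.944], [-0.75, 0.313, -0.583, -694.738], [0.022, 0.892, 0.451, 537.44], [0.0, 0.0, 0.0, 1.0]] 0.0 2259.4067
top 495.2246253238031 495.2246253238031 331.46060767178136 238.81582338145768 [-0.12244728  0.          0.          0.          0.        ] [[0.003, 0.999, -0.054, 460.142], [-1.0, 0.002, -0.01, -31.089], [-0.01, 0.054, 0.998, 1093.777], [0.0, 0.0, 0.0, 1.0]] 0.0 1905.4489
{'time': 0.1, 'qpos': array([ 1.15978662,  0.52191131, -0.03633602,  1.59992622,  0.02120278,
        1.02110382, -0.11281517]), 'qvel': array([ 0.00097816, -0.0024737 ,  0.00086273, -0.00021589, -0.00028926,
       -0.00070975,  0.00151898]), 'joint_efforts': array([ 4.78976566e-03, -9.28488851e+01,  1.98464133e+00, -3.70532048e+01,
        1.82465598e-02,  5.40164197e-03, -1.20471407e-05]), 'eef_pos': array([ 208.78315989, -588.79053359,  230.81892399]), 'tool_rot': array([[ 3.34233472e-01, -9.42490233e-01, -3.82625193e-04],
       [-9.42489821e-01, -3.34233684e-01,  8.84425313e-04],
       [-9.61448448e-04,  6.50158070e-05, -9.99999536e-01]]), 'ft_force': array([-0.67208928,  0.03874447, -0.27927992]), 'torque': array([0.055002  , 0.0120848 , 0.02531875]), 'finger_gap': 85.5425143877596} -18.700000000000003
```

View pics/top0.png

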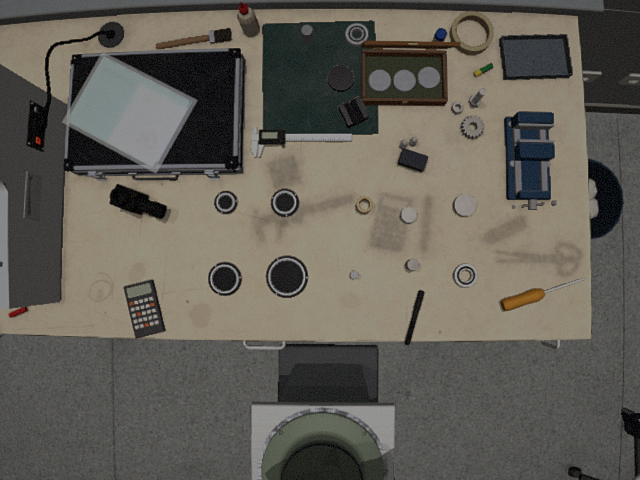

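View pics/scene0.png

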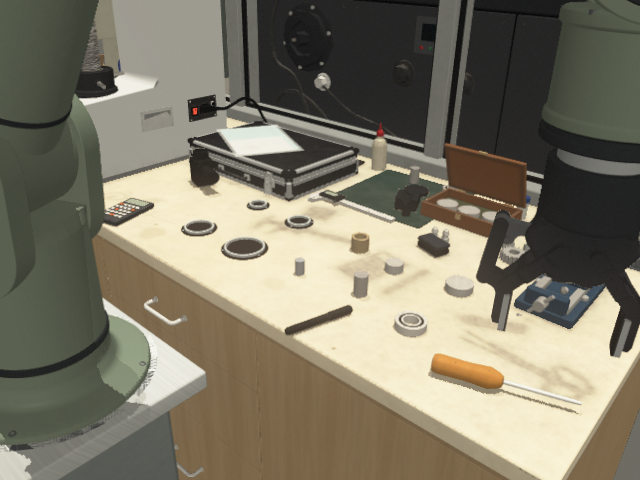

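The top view shows the four holders at about (226,202), (285,202), (224,279) and (287,276). The solid pieces are at (354,275), (412,265), (408,215) and (465,205), the bushing at (364,205) and the bearing at (464,275). The arm does not show in the top view, so I'll check the two cameras against each other.

```bash
cat > h.py <<'E'
import cv2,numpy as np
def load(n): return dict(np.load(f"pics/{n}.npz"))
def K(c): return np.array([[c["fx"],0,c["cx"]],[0,c["fy"],c["cy"]],[0,0,1.]])
def ray(c,uv):
    p=cv2.undistortPoints(np.array(uv,float).reshape(-1,1,2),K(c),np.array(c["dist_coeffs"],float)).reshape(-1,2)
    d=np.c_[p[:,0],-p[:,1],-np.ones(len(p))]
    T=np.array(c["cam_to_world"]);return T[:3,3],d@T[:3,:3].T
def onplane(c,uv,z):
    o,d=ray(c,uv);return o+d*((z-o[2])/d[:,2])[:,None]
def depthpt(c,uv):
    o,d=ray(c,uv);r=np.array([c["range_z"][int(round(v)),int(round(u))] for u,v in uv]);return o+d*r[:,None]
def proj(c,P):
    T=np.linalg.inv(np.array(c["cam_to_world"]));q=np.atleast_2d(P)@T[:3,:3].T+T[:3,3]
    q=q*[1,-1,-1];return cv2.projectPoints(q,np.zeros(3),np.zeros(3),K(c),np.array(c["dist_coeffs"],float))[0].reshape(-1,2)
E
python3 - <<'E'
from h import *
t=load("top0");s=load("scene0")
uv=[(226,202),(285,202),(224,279),(287,276),(354,275),(412,265),(408,215),(465,205),(364,205),(464,275),(300,250),(500,220),(587,379),(587,330)]
z=[3,3,3,3,30,40,18,16,30,15,0,0,0,0]
for p,zz,d in zip(uv,z,depthpt(t,uv)):
    w=onplane(t,[p],zz)[0];print(p,zz,w.round(),d.round(),proj(s,w).round(),depthpt(s,proj(s,w)).round() if 0<=proj(s,w)[0,0]<640 and 0<=proj(s,w)[0,1]<479 else 0)
im=t["image"][180:310,190:490];cv2.imwrite("pics/topcrop.png",cv2.resize(im,None,fx=2.66,fy=2.66,interpolation=cv2.INTER_CUBIC))
im=s["image"][180:350,170:500];cv2.imwrite("pics/scenecrop.png",cv2.resize(im,None,fx=2.4,fy=2.4,interpolation=cv2.INTER_CUBIC))
E
```

```text
(226, 202) 3 [601. 215.   3.] [601. 215.   4.] [[259. 205.]] [[597. 211.   5.]]
(285, 202) 3 [601.  83.   3.] [600.  82.   7.] [[301. 222.]] [[597.  79.   5.]]
(224, 279) 3 [429. 217.   3.] [ 460.  -31. 1094.] [[200. 228.]] [[428. 216.   4.]]
(287, 276) 3 [437.  77.   3.] [437.  77.   7.] [[246. 248.]] [[436.  77.   3.]]
(354, 275) 30 [440. -69.  30.] [440. -69.  30.] [[301. 260.]] [[438. -71.  32.]]
(412, 265) 40 [ 462. -193.   40.] [ 462. -192.   41.] [[361. 275.]] [[ 458. -195.   43.]]
(408, 215) 18 [ 571. -188.   18.] [ 571. -188.   17.] [[394. 262.]] [[ 570. -188.   18.]]
(465, 205) 16 [ 594. -315.   16.] [ 594. -315.   13.] [[460. 283.]] [[ 589. -317.   19.]]
(364, 205) 30 [591. -91.  30.] [594. -92.   2.] [[361. 237.]] [[599. -85.  25.]]
(464, 275) 15 [ 440. -311.   15.] [ 440. -314.    1.] [[410. 319.]] [[ 447. -307.   10.]]
(300, 250) 0 [494.  49.   0.] [494.  49.   3.] [[277. 244.]] [[494.  48.   0.]]
(500, 220) 0 [ 563. -398.    0.] [ 563. -399.   -1.] [[494. 316.]] [[ 185. -541.  258.]]
(587, 379) 0 [ 202. -602.    0.] [   20. -1005.  -772.] [[516. 538.]] 0
(587, 330) 0 [ 314. -601.    0.] [ 314. -601.   -1.] [[556. 473.]] [[ 311. -601.    3.]]
```

View pics/topcrop.png

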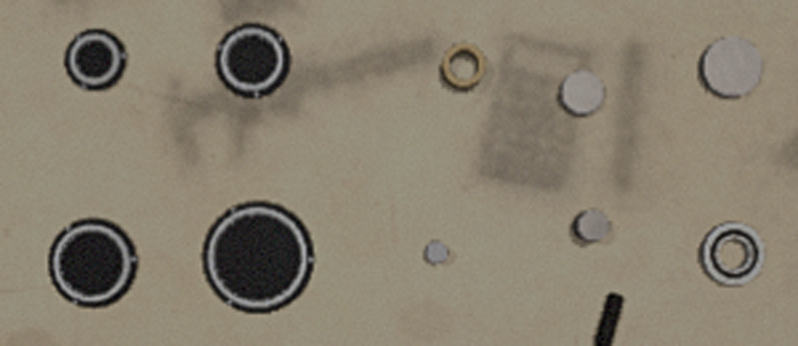

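View pics/scenecrop.png

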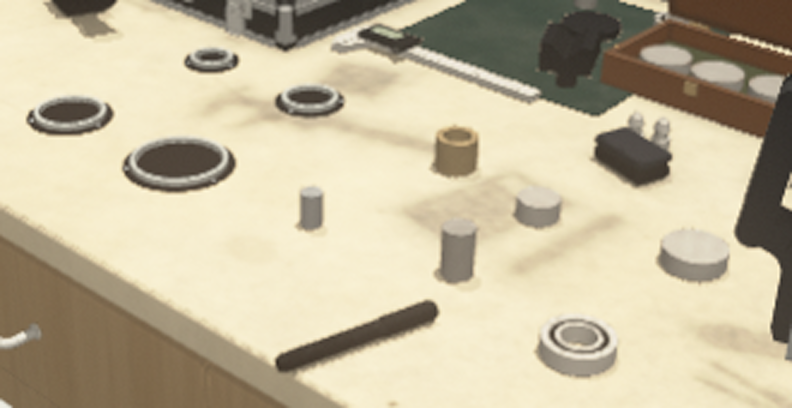

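Both views agree to within a few mm, so the holders rank clearly by size: h1 (601,215), h2 (601,83), h3 (429,217), h4 (437,77). Next I'll measure centres and diameters precisely.

```bash
cat > meas.py <<'E'
from h import *
def cloud(c,roi):
    x0,y0,x1,y1=roi;uu,vv=np.meshgrid(np.arange(x0,x1),np.arange(y0,y1))
    uv=np.c_[uu.ravel(),vv.ravel()].astype(float);o,d=ray(c,uv);r=c["range_z"][vv.ravel(),uu.ravel()]
    P=o+d*r[:,None];P[r<=0]=np.nan;return uv,P
def topface(c,w,H,D,tol=5):
    u,v=proj(c,w)[0].round().astype(int)
    uv,P=cloud(c,(u-28,v-28,u+29,v+29))
    m=(abs(P[:,2]-H)<tol)&(np.hypot(*(P[:,:2]-w[:2]).T)<D)
    # project onto known plane height
    q=onplane(c,uv[m],H)[:,:2].astype(np.float32)
    (cx,cy),r=cv2.minEnclosingCircle(q)
    return q.mean(0),(cx,cy),2*r,2*np.sqrt(len(q)*(abs(c["range_z"][v,u])/c["fx"])**2/np.pi),np.median(P[m,2])
E
python3 - <<'E'
from meas import *
t=load("top0");s=load("scene0")
S={"pin":(440,-69,30,18),"tall":(462,-193,40,25),"low":(571,-188,18,35),"block":(594,-315,16,50),"bush":(591,-91,30,36),"bear":(440,-311,15,52)}
for k,(x,y,H,D) in S.items():
    for c in (t,s):
        a=topface(c,np.array([x,y,H]),H,D);print(k,D,[np.round(b,1) for b in a])
# holders: bright ring ellipse in top image and scene at z=8
for k,(x,y,di) in {"h1":(601,215,34),"h2":(601,83,44),"h3":(429,217,56),"h4":(437,77,74)}.items():
  for n,c in (("t",t),("s",s)):
    g=c["image"].min(2) ; u,v=proj(c,np.array([x,y,3]))[0].round().astype(int)
    b=34
    G=cv2.resize(g[v-b:v+b+1,u-b:u+b+1],None,fx=8,fy=8,interpolation=cv2.INTER_CUBIC)
    thr=cv2.threshold(G,0,255,cv2.THRESH_OTSU+cv2.THRESH_BINARY_INV)[1]
    cs,hh=cv2.findContours(thr,cv2.RETR_LIST,cv2.CHAIN_APPROX_NONE)
    for q in cs:
        if cv2.contourArea(q)<3000: continue
        uv=(q.reshape(-1,2)+.5)/8-.5+[u-b,v-b]
        for zz in(3,8):
            w=onplane(c,uv,zz)[:,:2].astype(np.float32)
            (cx,cy),(e1,e2),_=cv2.fitEllipse(w)
            if np.hypot(cx-x,cy-y)<15:print(k,n,di,"z",zz,round(cx,1),round(cy,1),"d",round(e1,1),round(e2,1))
E
```

```text
pin 18 [array([441.6, -68.8], dtype=float32), array([441.8, -68.9]), np.float64(16.8), np.float64(17.3), np.float64(30.4)]
pin 18 [array([436.9, -69.9], dtype=float32), array([436.3, -71.3]), np.float64(27.4), np.float64(16.1), np.float64(30.6)]
tall 25 [array([ 463.9, -194.3], dtype=float32), array([ 464. , -194.4]), np.float64(25.4), np.float64(24.8), np.float64(40.6)]
tall 25 [array([ 458.9, -195.2], dtype=float32), array([ 459.3, -195.8]), np.float64(34.3), np.float64(21.7), np.float64(41.0)]
low 35 [array([ 573.6, -189.2], dtype=float32), array([ 573.4, -189.5]), np.float64(35.6), np.float64(34.7), np.float64(18.8)]
low 35 [array([ 566.4, -188.8], dtype=float32), array([ 566.3, -190.5]), np.float64(47.2), np.float64(29.1), np.float64(19.0)]
block 50 [array([ 593.7, -313.6], dtype=float32), array([ 594. , -313.4]), np.float64(51.4), np.float64(49.7), np.float64(16.8)]
block 50 [array([ 589. , -314.3], dtype=float32), array([ 589.2, -316.1]), np.float64(61.3), np.float64(40.0), np.float64(17.1)]
bush 36 [array([594.3, -90.7], dtype=float32), array([594.4, -90.8]), np.float64(36.2)
[... 855 characters left out ...]
 3 607.2 94.5 d 38.1 42.3
h2 s 44 z 8 599.5 87.2 d 37.7 41.9
h3 t 56 z 3 430.6 217.5 d 53.1 53.3
h3 t 56 z 8 430.7 216.4 d 52.8 53.0
h3 t 56 z 3 430.3 217.0 d 69.8 71.8
h3 t 56 z 8 430.4 215.8 d 69.5 71.4
h3 s 56 z 3 430.2 221.5 d 71.4 80.6
h3 s 56 z 8 424.1 213.0 d 70.7 79.9
h3 s 56 z 3 434.9 228.1 d 51.2 54.4
h3 s 56 z 8 428.7 219.4 d 50.7 53.9
h4 t 74 z 3 436.3 78.7 d 71.0 71.6
h4 t 74 z 8 436.4 78.2 d 70.7 71.2
h4 t 74 z 3 437.0 90.0 d 65.7 79.5
h4 t 74 z 8 437.1 89.5 d 65.4 79.1
h4 t 74 z 3 449.9 70.6 d 58.0 75.9
h4 t 74 z 8 449.9 70.2 d 57.8 75.6
h4 s 74 z 3 438.0 84.7 d 88.9 101.8
h4 s 74 z 8 431.8 77.4 d 88.1 100.8
h4 s 74 z 3 440.8 88.3 d 69.0 73.0
h4 s 74 z 8 434.5 81.0 d 68.3 72.3
```

```bash
cat > act.py <<'E'
from workcell import *
import numpy as np,cv2
def R(yaw):
    c,s=np.cos(yaw),np.sin(yaw);x=np.array([c,s,0]);z=np.array([0,0,-1.]);return np.column_stack([x,np.cross(z,x),z])
def best(p,yaws):
    q0=read_state()["qpos"];b=None
    for y in yaws:
        q=inverse_kinematics(p,R(y))
        if q is not None:
            d=np.abs(np.array(q)-q0).max()
            if b is None or d<b[0]: b=(d,y,q)
    print("best",p,b and (round(b[0],2),round(b[1],2)));return b[1]
def st(m=""):
    s=read_state();print(m,"t",round(s["time"],2),"p",s["eef_pos"].round(1),"gap",round(s["finger_gap"],1),"F",s["ft_force"].round(1))
def pick(xy,z,yaws,up=120):
    y=best([*xy,up],yaws);movep([*xy,up],R(y));st("above")
    hit=movel([*xy,z],max_speed=120,guard=15);st(f"down hit={hit}")
    if hit: return False
    clamp();st("clamped");movel([*xy,up],max_speed=150);st("lifted");return True
def place(xy,z,yaws,up=120):
    y=best([*xy,up],yaws);movep([*xy,up],R(y));st("above")
    movel([*xy,z+15],max_speed=150)
    hit=movel([*xy,z],max_speed=40,guard=12);st(f"placed hit={hit}")
    open_gripper();st("open");movel([*xy,up],max_speed=150);st("up")
def snap(n,tag):
    c=camera(n);cv2.imwrite(f"pics/{n}{tag}.png",c["image"]);np.savez(f"pics/{n}{tag}.npz",**c)
YY=[np.pi/2,-np.pi/2]; XX=[0,np.pi]
E
python3 - <<'E'
from act import *
if pick((441.6,-68.9),9,YY):
    snap("scene","1")
E
```

```text
best [441.6, -68.9, 120] (np.float64(1.18), 1.57)
above t 2.18 p [441.7 -69.6 120. ] gap 85.7 F [ 1.  -0.5 -0.8]
down hit=False t 3.26 p [441.9 -68.9   9.4] gap 85.5 F [-0.2  0.4  0.2]
clamped t 3.91 p [441.7 -69.    9.2] gap 14.3 F [-1.5 -0.6  8.7]
lifted t 4.8 p [441.2 -69.  119.3] gap 14.8 F [ 0.2  0.5 -0.3]
```

View pics/scene1.png

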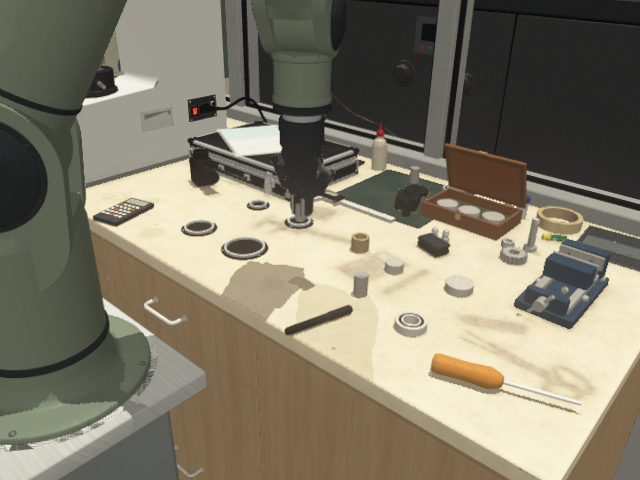

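The pin is gone from (300,266) and the gripper is around (300,195). A gap of 14.3 on an 18 mm piece is odd, so I'll zoom in.

Run:
```python
from h import *
s=load("scene1");u,v=proj(s,[441,-69,119])[0].round().astype(int);print(u,v)
cv2.imwrite("pics/z1.png",cv2.resize(s["image"][v-60:v+40,u-60:u+60],None,fx=6,fy=6,interpolation=cv2.INTER_CUBIC))
```

```text
301 216
```

View pics/z1.png

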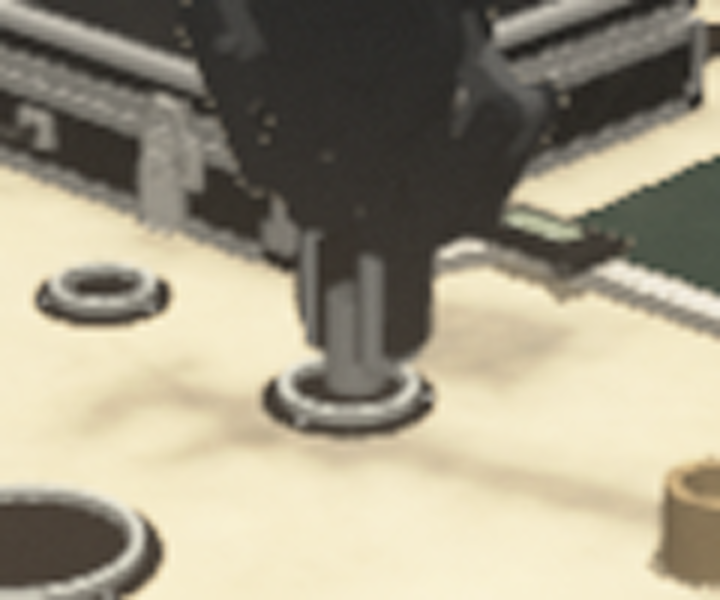

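The pin is held upright, with its lower end protruding below the tips. I'll place it in h1 and go on to the tall piece.

```bash
python3 - <<'E'
from act import *
place((600.5,217),12.7,YY)
snap("scene","2")
if pick((464,-194.3),12,YY): snap("scene","3");snap("top","3")
E
python3 - <<'E'
from h import *
s=load("scene2");t=load("scene3");o=[]
for c,p in((s,[600,217,10]),(t,[464,-194,119])):
    u,v=proj(c,p)[0].round().astype(int);o.append(cv2.resize(c["image"][v-40:v+40,u-40:u+40],None,fx=5,fy=5,interpolation=cv2.INTER_CUBIC))
cv2.imwrite("pics/z2.png",np.hstack(o))
E
```

```text
best [600.5, 217, 120] (np.float64(0.59), 1.57)
above t 6.09 p [600.6 215.2 119.7] gap 15.0 F [-0.   0.   0.7]
placed hit=True t 7.29 p [600.5 216.8  12.3] gap 14.8 F [-1.  -1.4 10.3]
open t 7.97 p [600.2 216.7  11.9] gap 85.5 F [ 0.   0.4 -0.1]
up t 8.84 p [600.1 216.7 119.1] gap 85.4 F [ 0.  -0.6  0. ]
best [464, -194.3, 120] (np.float64(0.83), 1.57)
above t 10.48 p [ 464.8 -193.4  120.1] gap 85.7 F [-0.   0.3 -0.1]
down hit=False t 11.53 p [ 464.3 -194.4   12.5] gap 85.4 F [ 0.  -0.2 -1.4]
clamped t 12.12 p [ 464.1 -194.4   12.3] gap 23.0 F [-1.1 -0.2  6.7]
lifted t 12.99 p [ 463.5 -194.3  119.2] gap 23.1 F [ 0.4 -0.5 -1.2]
```

View pics/z2.png

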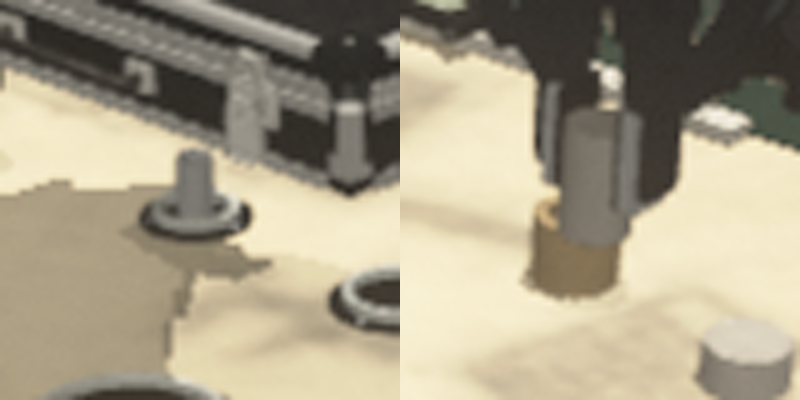

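The pin stands upright in h1, and the tall piece is held upright. I'll place it in h2 and pick up the low piece.

```bash
python3 - <<'E'
from act import *
place((600.4,84),15.7,YY)
snap("scene","4")
if pick((573.5,-189.3),6.5,XX): snap("scene","5")
E
python3 - <<'E'
from h import *
s=load("scene4");t=load("scene5");o=[]
for c,p in((s,[600,84,10]),(t,[573,-189,119])):
    u,v=proj(c,p)[0].round().astype(int);o.append(cv2.resize(c["image"][v-40:v+40,u-40:u+40],None,fx=5,fy=5,interpolation=cv2.INTER_CUBIC))
cv2.imwrite("pics/z4.png",np.hstack(o))
E
```

```text
best [600.4, 84, 120] (np.float64(0.59), 1.57)
above t 14.28 p [600.3  82.2 119.7] gap 22.8 F [ 0.2 -0.2 -2.1]
placed hit=True t 15.45 p [600.4  83.8  15.4] gap 23.1 F [-1.8 -0.6 10.4]
open t 16.07 p [599.9  83.7  14.8] gap 85.3 F [ 0.4  0.3 -0.1]
up t 16.93 p [600.   83.8 119.2] gap 85.5 F [ 0.4 -0.   1. ]
best [573.5, -189.3, 120] (np.float64(0.89), 0)
above t 18.04 p [ 573.8 -187.7  119.7] gap 85.4 F [ 0.5  1.1 -0.3]
down hit=False t 19.14 p [ 574.  -189.4    7.2] gap 85.4 F [ 1.3 -0.4 -0.3]
clamped t 19.7 p [ 573.5 -189.4    7.1] gap 31.7 F [-4.1  0.7 10.6]
lifted t 20.61 p [ 573.  -189.2  119.1] gap 31.7 F [ 0.5  0.2 -1.6]
```

View pics/z4.png

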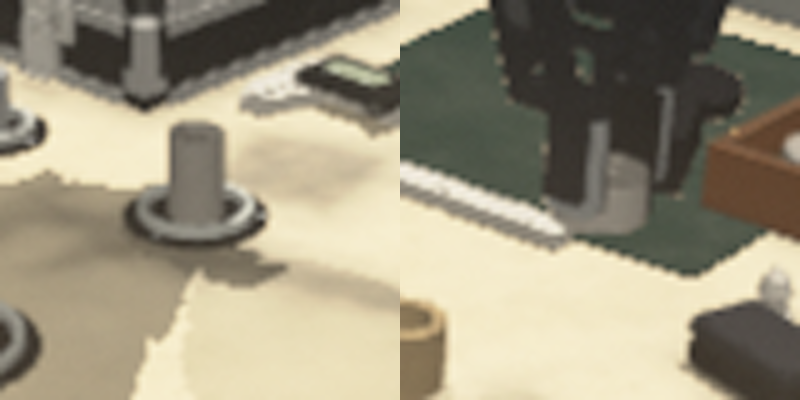

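The tall piece is upright in h2 and the low piece is held level. I'll place it in h3, then pick the block.

```bash
python3 - <<'E'
from act import *
place((430.6,216.5),10.6,XX)
snap("scene","6")
if pick((593.9,-313.5),4,XX): snap("scene","7")
E
python3 - <<'E'
from h import *
s=load("scene6");t=load("scene7");o=[]
for c,p in((s,[430,217,10]),(t,[594,-313,119])):
    u,v=proj(c,p)[0].round().astype(int);o.append(cv2.resize(c["image"][v-40:v+40,u-40:u+40],None,fx=5,fy=5,interpolation=cv2.INTER_CUBIC))
cv2.imwrite("pics/z6.png",np.hstack(o))
E
```

```text
best [430.6, 216.5, 120] (np.float64(0.86), 0)
above t 22.24 p [431.2 215.7 119.9] gap 31.9 F [ 0.3 -0.9 -1.8]
placed hit=True t 23.47 p [430.6 216.5  10. ] gap 31.8 F [-0.9 -0.6  9.8]
open t 24.03 p [430.4 216.2   9.8] gap 85.7 F [-0.  -0.5 -0.4]
up t 24.92 p [430.3 216.2 119.4] gap 85.4 F [-0.4  0.7  0.6]
best [593.9, -313.5, 120] (np.float64(1.05), 0)
above t 26.97 p [ 594.5 -312.   120.1] gap 85.3 F [ 0.4 -0.   0.1]
down hit=False t 28.08 p [ 594.4 -313.7    4.8] gap 85.2 F [ 0.2 -0.2  0.1]
clamped t 28.55 p [ 594.2 -313.7    5. ] gap 46.8 F [-4.   1.5 11.3]
lifted t 29.48 p [ 593.4 -313.3  119. ] gap 46.4 F [-1.  -0.7 -1.9]
```

View pics/z6.png

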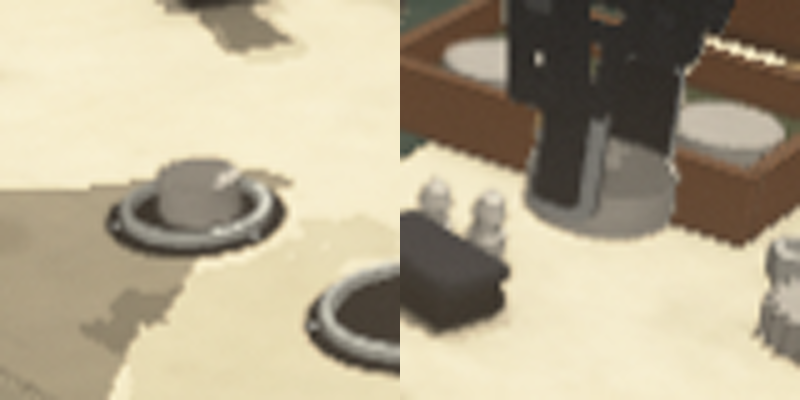

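The low piece sits inside h3, and I'll check how flat it is later. The block is held level, so I'll place it in h4.

```bash
python3 - <<'E'
from act import *
place((436.4,78.2),8.3,XX,up=150)
movep([430,-330,230],R(0));st()
snap("scene","8");snap("top","8")
E
python3 - <<'E'
from meas import *
t=load("top8")
from h import *
for k,(x,y,H,D) in {"pin":(600.5,217,33,18),"tall":(600.4,84,43,25),"low":(430.6,216.5,21,35),"block":(436.4,78.2,19,50)}.items():
    a=topface(t,np.array([x,y,H]),H,D);print(k,D,[np.round(b,1) for b in a])
    u,v=proj(t,np.array([x,y,H]))[0].round().astype(int);uv,P=cloud(t,(u-28,v-28,u+29,v+29))
    m=(abs(P[:,2]-H)<6)&(np.hypot(*(P[:,:2]-a[0]).T)<D/2-3);A=np.c_[P[m,:2]-a[0],np.ones(m.sum())]
    f=np.linalg.lstsq(A,P[m,2],rcond=None)[0];print("  tilt deg",np.degrees(np.hypot(*f[:2])).round(2),"z",f[2].round(2),m.sum())
for k,(x,y,H,D) in {"bush":(591,-91,30,36)}.items(): print(k,[np.round(b,1) for b in topface(t,np.array([x,y,H]),H,D)])
im=t["image"][180:310,190:490];a=cv2.resize(im,(798,346),interpolation=cv2.INTER_CUBIC)
s=load("scene8");b=cv2.resize(s["image"][185:285,160:460],(798,266),interpolation=cv2.INTER_CUBIC);cv2.imwrite("pics/z8.png",np.vstack([a[:330],b]))
E
```

```text
best [436.4, 78.2, 150] (np.float64(0.75), 0)
above t 31.08 p [437.   77.6 149.9] gap 46.0 F [ 0.9  0.1 -1.9]
placed hit=True t 32.51 p [436.5  78.1   7.9] gap 46.3 F [-1.8 -0.4 13. ]
open t 32.98 p [436.2  78.    7.7] gap 85.2 F [-0.8  0.3 -1. ]
up t 34.08 p [436.   78.1 149.4] gap 85.5 F [ 0.6 -0.1  0.8]
 t 35.62 p [ 430.6 -328.7  229.7] gap 85.4 F [ 0.9 -0.   0.6]
pin 18 [array([598.7, 214.3], dtype=float32), array([598.8, 214.3]), np.float64(18.1), np.float64(17.7), np.float64(33.1)]
  tilt deg 4.77 z 33.43 19
tall 25 [array([599.8,  82.5], dtype=float32), array([600. ,  82.4]), np.float64(25.9), np.float64(25.3), np.float64(43.5)]
  tilt deg 3.27 z 43.66 63
low 35 [array([432.9, 215.4], dtype=float32), array([433.2, 215.5]), np.float64(36.6), np.float64(35.3), np.float64(21.1)]
  tilt deg 0.96 z 21.2 133
block 50 [array([439.6,  76.9], dtype=float32), array([444.6,  77.7]), np.float64(59.6), np.float64(49.6), np.float64(19.1)]
  tilt deg 0.68 z 19.39 319
bush [array([594.2, -90.8], dtype=float32), array([594.4, -90.8]), np.float64(36.2), np.float64(28.0), np.float64(30.3)]
```

View pics/z8.png

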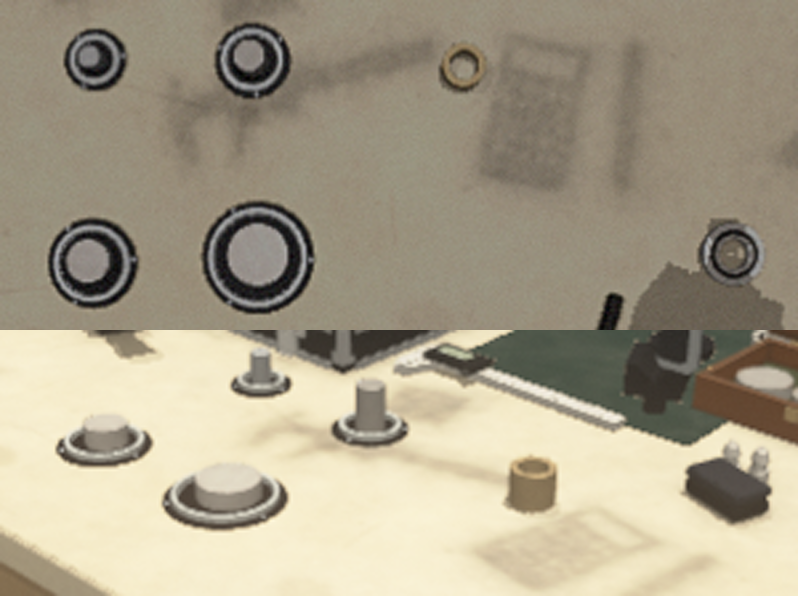

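Each piece stands inside its own holder. The top faces measure about 33.4, 43.7, 21.2 and 19.4 mm, against 33, 43, 21 and 19 expected. The bushing has not moved and the arm is clear, so I'll hand the job in.

```bash
python3 -c "
from workcell import *
finish_job()"
```

```text
the job is handed in; nothing more can be done
```

All four steel pieces are in the holders of their rank: pin in holder_1, tall in holder_2, low in holder_3 and round block in holder_4. I handed the job in at about 36 s on the robot's clock.

**Last checks that agreed:**
- **Height:** every top face came out within about 0.7 mm of piece height plus the 3 mm holder floor.
- **Position:** the piece centres lie within about 3.5 mm of the holder centres, so each is well inside its rim.
- **Forces:** the touch-down guard stopped each placing at about 10–13 N.
- **Bushing and bearing:** the bushing measured the same position as at the start. I checked the bearing only by eye in the picture, and it looks unchanged.

**Checks that disagreed or are weak:**
- **Tilt:** the fitted tilt was under 1° for the low piece and the block. It read 4.8° for the pin and 3.3° for the tall piece, from only 19 and 63 depth pixels. I took those two as noise, since their heights match and both look upright in both views.
- **Block outline:** its enclosing circle measured 59.6 mm instead of 50 mm, probably because stray pixels were included. The area-based diameter was 49.6 mm.
- **Finger gap:** the gap while gripping read 2–4 mm less than the piece diameters on all four.
- **Scene camera:** its centres for the samples were up to about 7 mm off the top camera's, so I used the top camera's.

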